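# Pack the forceps and bring the cover over the crucible tray

### The arm

A 6-joint arm with a two-finger parallel gripper is mounted at the origin on a cart in front of the work surface, level with it; the furniture and walls round the work are solid. World frame = base frame: x ahead of the robot, y to its left, z up, the work surface at z = 0. Lengths are in mm, angles in degrees, forces in N, time in s.
With the tool pointing down it reaches from about 350 to 850 mm from the base axis. Payload 8.1 kg.
Tool frame: the origin (TCP) lies midway between the tips of the shut fingers; the grasp point (between the pads) lies 19 mm behind it (r.grasp_offset is the distance from the TCP to the grasp point, in mm); z points along the fingers, x is the direction in which the jaws open and shut, and the axes are right-handed (so a half turn about z gives the same grasp; the last joint's range is limited). The gripper opens to 85 mm and grips with 20 to 120 N. Pads are 22 mm wide; open, the fingers measure 114 mm over their backs; the gripper's body (76 mm by 85 mm) begins 54 mm behind the grasp point. The pads swing forward as they close: fully open they stand 13 mm farther back than shut.
Start: joints at [66.956, 7.471, 85.268, -0, 87.261, -4.893], TCP at [186.895, 570.154, 231.292] pointing down, gripper open.
Joint ranges: [-169.43, 169.43], [-51.17, 129.36], [1.28, 143.12], [-76.62, 256.62], [0, 156.53], [-152.29, 152.29]. Speed limits (degrees/s): [136.94, 136.94, 159.86, 180, 180, 180].

### API

Orientations are given as [roll, pitch, yaw] about the fixed x, y, z axes, in that order (R = Rz(yaw) Ry(pitch) Rx(roll)).
In Python, from bench import r, optics, hand_in gives the robot as it stands.
- The arm moves only by the shell command python3 -m pendant 'ROWS' [FORCE]. ROWS is JSON, a list of rows, each a list of 5 numbers: the opening, from 0 (shut) to 1 (fully open), then the shift along the tool's x, y, z in mm, then the turn about the tool's z in degrees. A call has 1 to 10 rows; each row shifts and turns the commanded pose from where the row before left it, along the tool's axes as they then stand; what a row does not reach is not made up. A row lasts 1/10 s, in which the tool goes at most 50 mm and 8.59 degrees, less where a joint would pass 70% of its speed; a pose out of reach is approached as far as the arm can. A call with a gripper value outside its range is refused whole. The fingers move at their own pace and stop on an object; FORCE is the grip in N (left out, the last holds). Time passes only in rows, so rows that do not move let the fingers close. It gives the time, the measured TCP pose, the force and the opening at its end, in the units of the state.
- r.sense(): the state, without advancing time (a new reading comes with each control period).
- optics.snapshot(name): name is "scene" or "side" or "wrist"; returns (picture, depth): 400x640x3 uint8, blue, green, red; 400x640 float32, mm along the optical axis (not along the pixel's ray), 0 where there is no reading.
- optics.camera_params(name): a dict with "camera_matrix" (3x3 intrinsics, pixels), "eye" and "orientation" of the camera in the world. Camera axes: x right, y down, z forward; pixel columns grow to the right and rows downward; lengths in mm; the calibration is good to about 2 mm. The wrist camera is an equidistant fisheye: a pixel r from the principal point sees the ray r / f radians off the axis. A picture is of the moment at which its call begins: read the wrist's pose just before it. camera_params takes no time and is no camera call; for the wrist camera it gives the pose at the moment of the call.
- hand_in(): hands the job in, once; it reports no verdict.
Trained networks look in the newest picture that a camera, given by its name, has taken for a name from the list of things; names that differ only in an ending like _2 or _b are one class to them, and where a whole thing is asked for, a point or a joint stands for the part that bears it (a point fixed in the world has none). Each returns a list of dicts, best first, with "score" (0 to 1); they miss things now and then, are a little off and sometimes report something else, mostly with a low value. They report only what shows in the picture. A call takes as long as a camera call. They do not tell look-alikes from the thing itself.
- optics.search_frame(camera, query): "at" ([x, y, z] in mm, in world coordinates, good to about 4 mm: the middle of the surface that is visible of it).
The state is a dict: "time": time; "joint_pos": joint angles; "qd": joint speeds; "joint_efforts": joint torques, N m; "tool_pos": TCP position; "tcp_rot": TCP orientation; "ft_force": force on the tool from outside, world axes, zero at the start; "wrist_torque": the same for the moment, N m; "finger_gap": finger opening in mm.
Only numpy, scipy, OpenCV 4.12 (cv2) and the standard library are available. Lean on these libraries where they do the work, as an engineer would, in place of code of your own. Each camera call takes 0.05 s, during which the arm holds its last target. There are 200 camera calls.

### The job

Lay the steel forceps flat and lengthwise in the long compartment of the white crucible tray and let go of them. Then take the blue cover by its black bar handle, lift it over the row of sample bottles and stop with it level and squarely in line over the tray, a finger's width (1 to 3 cm) above its rim and not touching it, so that the contents can be checked before it is closed. Finish while still holding the cover there; the cover must never touch the tray, and the bottles and crucibles stay as they are.

Things in the scene. Friction and masses are not known exactly. Their poses are not given: they have to be found in the camera images.
- forceps_mid (a point): steel forceps lying flat on the worktop, 151 mm long, 14 mm wide, 9 mm high, closed and stiff, about 35 g; this point is their centre, half-way up (4.5 mm above what they lie on); y axis along their length, z up. Grasp across both arms at the middle (14 mm)
- tray_bay (a point): centre of the floor of the long empty compartment (dark liner) of the tray, 4 mm above the worktop; the compartment is 180 mm long along its x axis and 76 mm wide along y; round it are the tray's outer walls (24 mm above this floor) and on its +y side a divider (17 mm above this floor). The forceps belong here, flat, lengthwise along x
- tray_rim (a point): centre of the white plastic tray at the height of its upper rim, 28 mm above the worktop; z up. The tray is fixed to the worktop, 190 mm along this x axis, 130 mm along y, walls 5 mm thick. The long compartment lies on its -y side (centre at y = -22 mm), three small cells with crucibles on its +y side (centres at y = +40 mm)
- cover_bar (a point): centre of the black bar handle of the blue cover; the bar is 90 mm long along this x axis, 14 mm wide (y), 14 mm high, its centre 40 mm above the cover's lower edge and 27 mm above the cover plate; it stands on two posts of the same 14 mm width near its ends (at x = +-37 mm). The cover is 200 mm along x, 140 mm along y, about 200 g, its centre of mass under this point; alike when turned half round. Grasp the middle of the bar across y from above
- cover_under (a point): centre of the cover's lower edge (the underside of its 11 mm skirt), 40 mm straight under the middle of the bar; same axes as the bar. The cover starts standing on the worktop on this edge
- crucible_1: nickel crucible, 27 mm across, 14 mm high, standing in its own small cell of the tray; origin at the centre of its underside; bystander, stays where it is
- crucible_2: nickel crucible, 27 mm across, 14 mm high, standing in its own small cell of the tray; origin at the centre of its underside; bystander, stays where it is
- crucible_3: nickel crucible, 27 mm across, 14 mm high, standing in its own small cell of the tray; origin at the centre of its underside; bystander, stays where it is
- sample_1: white sample bottle with white cap, 42 mm across, 78 mm high, standing in the row between cover and tray; origin at the centre of its underside; bystander, stays upright where it is
- sample_2: white sample bottle with white cap, 42 mm across, 78 mm high, standing in the row between cover and tray; origin at the centre of its underside; bystander, stays upright where it is
- sample_3: sample bottle with blue cap, 51 mm across, 104 mm high, standing in the row between cover and tray; origin at the centre of its underside; bystander, stays upright where it is
- tray: the tray itself; origin at the centre of its underside, on the worktop, same axes as point tray_rim
- cover: the blue cover; origin and axes as point cover_under
- forceps: the forceps; origin at the centre of their underside, axes as point forceps_mid
Not all that is in view belongs to the job. What is shaped like the forceps but purple is not meant.

How it is judged:
By the outcome, as a careful person would: the job done as asked, in the order asked, and still so for the second after the job is handed in, while the arm keeps its last pose, push and grip.
It also fails if it takes over 53 s, if anything falls off the work surface, if the arm or the gripper's body presses on something with over 40 N, if the wrist force passes 120 N, or if a joint passes its speed limit or range.

## Working session

There is one attempt and no reset: what is moved stays moved. The work goes in short steps, Python scripts to look and compute and a shell command to move; the robot and the scene stay as the last step left them, time stands still between calls to the robot, and variables do not carry over. Pictures are saved under pics/ and viewed, about 8 in all and at most 12, crops included, and the job is handed in when it is done.

```bash
ls; mkdir -p pics
python3 - <<'E'
from bench import r,optics
import cv2,numpy as np
for c in ("scene","side"):
    p,d=optics.snapshot(c); cv2.imwrite(f"pics/{c}0.png",p); np.save(f"pics/{c}0.npy",d)
    k=optics.camera_params(c); print(c,k)
    for q in ("forceps_mid","tray_bay","tray","cover_bar","cover","crucible_1","sample_1","sample_3","forceps"):
        print(q,[(np.round(e["at"]).tolist(),round(e["score"],2)) for e in optics.search_frame(c,q)][:5])
s=r.sense();print(s)
E
```

```text
pics
scene {'camera_matrix': array([[457.50614431,   0.        , 320.17426008],
       [  0.        , 457.50614431, 201.9460776 ],
       [  0.        ,   0.        ,   1.        ]]), 'eye': array([-249.64542519,  738.49435447,  818.03431646]), 'orientation': array([-126.32652196,    1.28855888, -136.66960083])}
forceps_mid [([508.0, -138.0, 6.0], 0.53), ([315.0, 186.0, 6.0], 0.53), ([330.0, -100.0, 5.0], 0.45)]
tray_bay [([537.0, 253.0, 7.0], 0.62), ([504.0, -138.0, 4.0], 0.61)]
tray [([537.0, 254.0, 9.0], 0.65), ([552.0, 300.0, 12.0], 0.39)]
cover_bar [([495.0, -335.0, 13.0], 0.78), ([538.0, 255.0, 6.0], 0.41)]
cover []
crucible_1 [([553.0, 297.0, 10.0], 0.49), ([498.0, -336.0, 12.0], 0.32)]
sample_1 [([413.0, 62.0, 52.0], 0.9), ([519.0, 32.0, 49.0], 0.62), ([652.0, 41.0, 50.0], 0.62)]
sample_3 [([413.0, 62.0, 52.0], 0.9), ([519.0, 32.0, 49.0], 0.62), ([652.0, 41.0, 50.0], 0.62)]
forceps [([330.0, -102.0, 6.0], 0.78), ([507.0, -138.0, 6.0], 0.7), ([316.0, 187.0, 7.0], 0.61), ([554.0, 298.0, 12.0], 0.36)]
side {'camera_matrix': array([[386.53585685,   0.        , 319.10811904],
    
[... 637 characters left out ...]
eps [([526.0, 8.0, 50.0], 0.17)]
{'time': 1.0, 'joint_pos': array([ 6.69571146e+01,  7.47152089e+00,  8.52676354e+01, -1.56780648e-03,
        8.72609219e+01, -4.89289641e+00]), 'qd': array([-0.05860891,  0.07371862,  0.00165287, -0.02879014,  0.02940743,
        0.0854806 ]), 'joint_efforts': array([ 4.48876126e-04, -5.69337130e+01, -5.00868523e+01, -2.93399735e-04,
        1.35127761e-03,  4.08014239e-05]), 'tool_pos': array([186.89252462, 570.15684776, 231.29010011]), 'tcp_rot': array([1.79998446e+02, 2.11509283e-04, 7.18500859e+01]), 'ft_force': array([ 0.38576638,  0.67765706, -0.07975188]), 'wrist_torque': array([-0.02438461, -0.00036496,  0.04157223]), 'finger_gap': 85.33452741135186}
```

View pics/scene0.png

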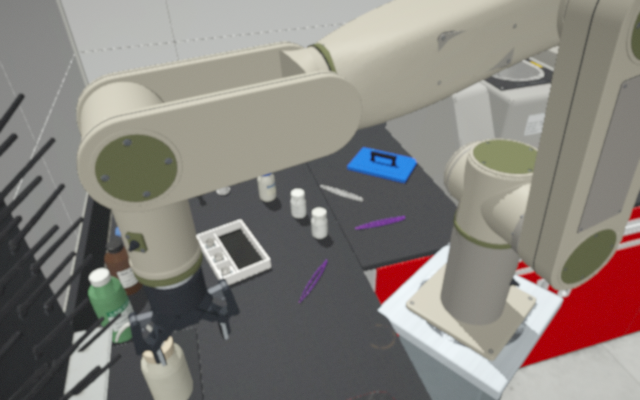

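View pics/side0.png

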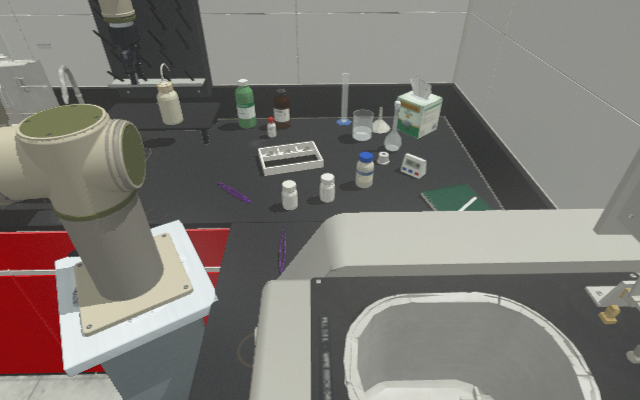

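```bash
cat > h.py <<'E'
import numpy as np,cv2
from scipy.spatial.transform import Rotation as R
from bench import r,optics
def world(c,d,k):
    v,u=np.mgrid[0:400,0:640].astype(float); M=k["camera_matrix"]
    x=(u-M[0,2])/M[0,0]; y=(v-M[1,2])/M[1,1]
    if c=="wrist":
        t=np.hypot(x,y); f=np.where(t>1e-9,np.tan(np.minimum(t,1.5))/np.maximum(t,1e-9),1); x=x*f; y=y*f
    P=np.stack([x*d,y*d,d],-1)
    W=P@R.from_euler('xyz',k["orientation"],degrees=True).as_matrix().T+k["eye"]
    W[d<=0]=np.nan
    return W
def pca(P,n=""):
    (c,s,a)=cv2.minAreaRect(P[:,:2].astype(np.float32))
    if s[0]<s[1]: s=(s[1],s[0]);a+=90
    a=(a+90)%180-90
    print(n,"n",len(P),"rect c",np.round(c,1),"size",np.round(s,1),"long axis deg",round(a,1),"z pct",np.round(np.percentile(P[:,2],[2,50,98]),1),"mean",P.mean(0).round(1))
    return c,a
def near(W,x,y,rad): return np.hypot(W[...,0]-x,W[...,1]-y)<rad
E
python3 - <<'E'
from h import *
p=cv2.imread("pics/scene0.png");W=world("scene",np.load("pics/scene0.npy"),optics.camera_params("scene"))
hsv=cv2.cvtColor(p,cv2.COLOR_BGR2HSV)
H,S,V=hsv[...,0],hsv[...,1],hsv[...,2]
blue=(abs(H.astype(int)-107)<15)&(S>120)&near(W,500,-335,160)
pca(W[blue],"blue")
m=near(W,500,-335,70)&(W[...,2]>27); pca(W[m],"bar")
f=near(W,507,-138,100)&(S<60)&(V>100);pca(W[f],"forceps")
t=near(W,545,270,140)&(S<60)&(V>120)&(W[...,2]<45);pca(W[t],"tray")
t=t&(W[...,2]>22);pca(W[t],"rim")
for n in ((413,62),(519,32),(652,41)):
    m=near(W,*n,40)&(W[...,2]>15);pca(W[m],"bottle")
W2=world("side",np.load("pics/side0.npy"),optics.camera_params("side"))
for (x,y) in [(480,235),(330,240),(300,270),(600,225),(270,300),(400,260),(640-5,260),(220,235)]: print(x,y,W2[y,x].round())
# obstacles over the cover region
for nm,w in(("scene",W),("side",W2)):
    m=(w[...,0]>250)&(w[...,0]<750)&(w[...,1]<-150)&(w[...,1]>-550)&(w[...,2]>50)
    print(nm,m.sum(),np.nanpercentile(w[m],[0,50,100],axis=0).round() if m.any() else 0)
t=near(W2,545,270,140)&(W2[...,2]>20)&(W2[...,2]<45);pca(W2[t],"rim side")
for n in ((413,62),(519,32),(652,41)):
    m=near(W2,*n,50)&(W2[...,2]>15);pca(W2[m],"bottle side")
E
```

```text
blue n 1567 rect c [ 521.4 -357. ] size [216.1 174.2] long axis deg 17.4 z pct [-1. 13. 46.] mean [ 505.1 -335.3   13.4]
bar n 147 rect c [ 512.9 -349.7] size [89.1 22. ] long axis deg 16.3 z pct [29.6 43.5 49.1] mean [ 511.  -347.1   41.7]
forceps n 317 rect c [ 499.2 -119.5] size [137.8 136.9] long axis deg -51.2 z pct [-2.7  1.7  9.6] mean [ 508.2 -131.6    2.5]
tray n 2164 rect c [552.9 250.4] size [244.7 167. ] long axis deg -26.5 z pct [-1.7 13.1 29.1] mean [538.3 269.5  13.3]
rim n 487 rect c [540.3 262.1] size [195. 131.] long axis deg -16.0 z pct [22.2 26.6 30.2] mean [533.  265.6  26.3]
bottle n 362 rect c [426.6  52.4] size [43.1 39.8] long axis deg -13.6 z pct [17.3 53.5 79.1] mean [419.8  57.4  53.1]
bottle n 325 rect c [530.8  27.3] size [40.3 39.1] long axis deg -72.4 z pct [17.3 53.6 79.6] mean [526.1  32.3  53.1]
bottle n 368 rect c [657.8  34.2] size [49.7 35.4] long axis deg 56.3 z pct [16.9 55.5 92.7] mean [653.2  38.5  54.6]
480 235 [ 445. -503.  315.]
330 240 [ 271. -397.  307.]
300 270 [ 237. -368.  239.]
600 225 [ 494. -606.  388.]
270 300 [ 155. -451.  314.]
400 260 [ 321. -482.  316.]
635 260 [ 577. -636.  314.]
220 235 [234. 108. -63.]
scene 3933 [[ 250. -548.   50.]
 [ 326. -387.  183.]
 [ 637. -324.  325.]]
side 19933 [[ 250. -550.  145.]
 [ 330. -503.  316.]
 [ 629. -332.  326.]]
rim side n 421 rect c [540.5 260.6] size [190.1 136.3] long axis deg -15.8 z pct [20.3 25.4 29.8] mean [540.5 259.4  25. ]
bottle side n 362 rect c [427.1  45.7] size [39.5 39.2] long axis deg 14.1 z pct [16.5 53.1 79.3] mean [423.9  38.9  52.6]
bottle side n 345 rect c [533.7  21.3] size [40.7 40.4] long axis deg 8.0 z pct [17.4 53.9 78.9] mean [529.2  14.7  53.3]
bottle side n 505 rect c [663.7  23.2] size [47.2 43.9] long axis deg -75.2 z pct [ 17.9  67.6 104.8] mean [658.8  16.   65.3]
```

Run:
```python
from h import *
p=cv2.imread("pics/scene0.png");W=world("scene",np.load("pics/scene0.npy"),optics.camera_params("scene"))
S=cv2.cvtColor(p,cv2.COLOR_BGR2HSV)[...,1]; g=p.min(2)
for th in(100,130,150):
    f=(near(W,507,-138,110)&(g>th)).astype(np.uint8)
    n,l,st,_=cv2.connectedComponentsWithStats(f,connectivity=8);i=1+st[1:,4].argmax();pca(W[l==i],th);print(st[i])
W2=world("side",np.load("pics/side0.npy"),optics.camera_params("side"))
A=np.concatenate([W.reshape(-1,3),W2.reshape(-1,3)])
for x in range(150,700,50):
    m=(abs(A[:,0]-x)<25)&(A[:,1]<-120)&(A[:,2]>60)&(A[:,1]>-800)
    if m.any(): q=A[m]; print(x,np.percentile(q[:,1],[99,100]).round(),q[:,2].max().round())
k=optics.camera_params("wrist");print(k,r.sense()["tool_pos"])
```

```text
100 n 300 rect c [ 514.6 -138.1] size [159.6  39.7] long axis deg 10.5 z pct [-2.8  1.9  9.6] mean [ 508.1 -135.6    2.7]
[320 184  44  18 300]
130 n 215 rect c [ 511.7 -138.2] size [150.3  28.8] long axis deg 9.4 z pct [-2.6  3.4  9.9] mean [ 506.2 -134.7    3.7]
[321 185  42  16 215]
150 n 160 rect c [ 513.2 -134.4] size [146.1  21.2] long axis deg 10.7 z pct [-2.   3.6  9.6] mean [ 506.9 -134.1    4. ]
[321 186  41  14 160]
150 [-413. -332.] 352.0
200 [-364. -315.] 361.0
250 [-326. -315.] 343.0
300 [-344. -336.] 326.0
350 [-373. -365.] 326.0
400 [-405. -395.] 333.0
450 [-431. -422.] 373.0
500 [-462. -452.] 483.0
550 [-490. -482.] 377.0
600 [-520. -512.] 319.0
650 [-549. -548.] 319.0
{'camera_matrix': array([[309.70691629,   0.        , 320.33483639],
       [  0.        , 309.70691629, 196.68641506],
       [  0.        ,   0.        ,   1.        ]]), 'eye': array([125.36401761, 592.44709414, 374.19015163]), 'orientation': array([1.65055201e+02, 3.34144496e-02, 7.18568300e+01])} [186.89252462 570.15684776 231.29010011]
```

```bash
python3 -m pendant '[[1,-20,18,-10,0],[1,-29,27,-10,0],[1,-29,27,0,0],[1,-29,27,0,0],[1,-29,27,0,0],[1,-29,27,0,0],[1,-29,27,0,0],[1,-29,27,0,0],[1,-29,27,0,0],[1,-29,27,0,0]]'; python3 -m pendant '[[1,-29,27,0,0],[1,-29,27,0,0],[1,-29,27,0,0],[1,-29,27,0,0],[1,-29,27,0,0],[1,-29,27,0,0],[1,-29,27,0,0],[1,-29,27,0,0],[1,-29,27,0,0],[1,-28,24,0,0]]'
```

```text
time: 2.0
tool_pos: [347.8, 220.4, 251.6]
tcp_rot: [180.0, -0.0, 71.9]
ft_force: [1.3, -0.1, -0.6]
finger_gap: 85.4
time: 3.0
tool_pos: [511.6, -137.8, 251.3]
tcp_rot: [180.0, -0.0, 71.8]
ft_force: [-0.0, 0.6, 0.6]
finger_gap: 85.4
```

```bash
python3 -m pendant '[[1,0,0,25,-7],[1,0,0,25,-7],[1,0,0,25,-7],[1,0,0,25,-7],[1,0,0,0,0],[1,0,0,0,0]]'
python3 - <<'E'
from h import *
import json
k=optics.camera_params("wrist");s=r.sense();p,d=optics.snapshot("wrist");W=world("wrist",d,k)
cv2.imwrite("pics/w1.png",p);np.save("pics/w1.npy",W)
print(s["tool_pos"],s["tcp_rot"])
g=p.min(2);f=(near(W,507,-138,110)&(g>110)&(W[...,2]<14)).astype(np.uint8)
n,l,st,_=cv2.connectedComponentsWithStats(f);i=1+st[1:,4].argmax();pca(W[l==i],"forceps");print(st[i])
m=(l==i)&(W[...,2]>4);pca(W[m],"top")
p1,d1=optics.snapshot("scene");cv2.imwrite("pics/s1.png",p1);np.save("pics/s1.npy",d1)
print(optics.search_frame("wrist","forceps"),optics.search_frame("wrist","cover_bar"))
E
```

```text
time: 3.6
tool_pos: [510.8, -135.9, 151.5]
tcp_rot: [-180.0, -0.0, 99.6]
ft_force: [0.1, -0.3, 0.2]
finger_gap: 85.4
[ 510.84878881 -135.86295926  151.53883483] [-1.79957715e+02 -2.41761967e-02  9.96451702e+01]
forceps n 1384 rect c [ 515.2 -131.7] size [155.9  17.3] long axis deg 11.7 z pct [-1.3  0.4 10. ] mean [ 509.6 -132.9    2.2]
[ 313  107   19  153 1384]
top n 333 rect c [ 512.9 -132.5] size [151.   12.3] long axis deg 10.0 z pct [ 5.   8.8 10.6] mean [ 502.  -134.4    8.6]
[{'at': [501.3, -137.5, 11.3], 'score': 0.8}, {'at': [339.9, -80.2, 8.1], 'score': 0.74}, {'at': [550.5, 306.2, 13.6], 'score': 0.64}, {'at': [326.9, 165.3, 11.7], 'score': 0.62}] [{'at': [503.9, -334.1, 15.4], 'score': 0.58}]
```

View pics/w1.png

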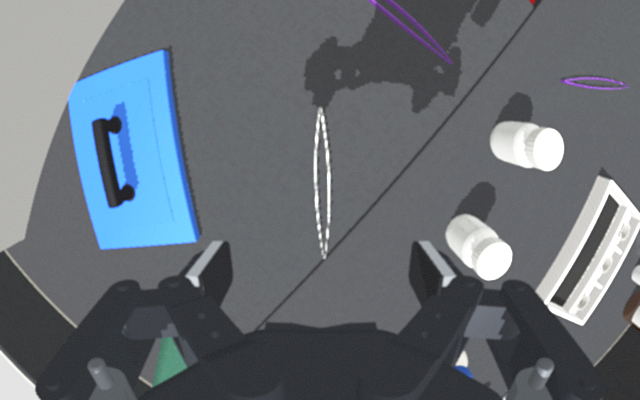

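```bash
python3 -m pendant '[[0.5,2.5,3.5,20,-1],[0.5,0,0,25,0],[0.5,0,0,30,0],[0.5,0,0,30,0],[0.5,0,0,20,0],[0.5,0,0,15,0],[0.5,0,0,9,0],[0.5,0,0,0,0],[0.5,0,0,0,0]]' 40
python3 - <<'E'
from h import *
k=optics.camera_params("wrist");p,d=optics.snapshot("wrist");cv2.imwrite("pics/w2.png",p[60:360,150:500]);print(r.sense()["tool_pos"])
E
```

```text
time: 4.7
tool_pos: [515.0, -133.2, 3.4]
tcp_rot: [179.9, 0.0, 100.8]
ft_force: [-0.1, 0.5, -0.2]
finger_gap: 42.9
[ 515.20463986 -133.3343527     3.65645995]
```

View pics/w2.png

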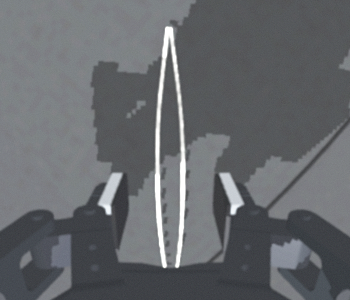

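```bash
python3 -m pendant '[[0,0,0,1,0],[0,0,0,0,0],[0,0,0,0,0],[0,0,0,0,0],[0,0,0,0,0],[0,0,0,0,0]]' 40; python3 -m pendant '[[0,0,0,-15,0],[0,0,0,-30,0],[0,0,0,-40,0],[0,0,0,-40,0],[0,0,0,-30,0],[0,0,0,0,0]]'
```

```text
time: 5.35
tool_pos: [514.7, -133.1, 2.1]
tcp_rot: [179.9, 0.0, 100.8]
ft_force: [-1.8, 1.0, 6.3]
finger_gap: 11.9
time: 5.95
tool_pos: [517.3, -134.1, 163.1]
tcp_rot: [179.5, 0.3, 100.8]
ft_force: [1.0, -0.8, -0.5]
finger_gap: 11.9
```

```bash
python3 -m pendant '[[0,20,5,0,0],[0,40,10,0,0],[0,45,11,0,0],[0,45,11,0,0],[0,45,11,0,0],[0,45,11,0,0],[0,45,10,0,0],[0,44,10,0,0],[0,35,8,0,0],[0,0,0,0,0]]'; python3 -m pendant '[[0,0,0,0,7],[0,0,0,0,7],[0,0,0,0,7],[0,0,0,0,6],[0,0,0,0,0],[0,0,0,0,0]]'
cat > tray.py <<'E'
from h import *
import sys
n=sys.argv[1]
k=optics.camera_params("wrist");s=r.sense();p,d=optics.snapshot("wrist");W=world("wrist",d,k)
cv2.imwrite(f"pics/{n}.png",p);np.save(f"pics/{n}.npy",W)
print(s["tool_pos"],s["tcp_rot"])
hsv=cv2.cvtColor(p,cv2.COLOR_BGR2HSV)
t=near(W,540,261,135)&(hsv[...,1]<60)&(hsv[...,2]>110)&(W[...,2]<36)&(W[...,2]>23);pca(W[t],"rim")
E
python3 tray.py w3
python3 - <<'E'
from h import *
W=np.load("pics/w3.npy");p=cv2.imread("pics/w3.png")
s=r.sense()["tool_pos"]
m=near(W,s[0],s[1],100)&(W[...,2]>s[2]-25)&(W[...,2]<s[2]+12);pca(W[m],"held stuff")
E
```

```text
time: 6.95
tool_pos: [529.9, 245.2, 156.0]
tcp_rot: [-180.0, -0.1, 101.1]
ft_force: [0.5, 0.2, 0.1]
finger_gap: 11.6
time: 7.55
tool_pos: [530.8, 240.5, 156.1]
tcp_rot: [-180.0, 0.0, 74.0]
ft_force: [-0.7, 0.4, -0.2]
finger_gap: 12.0
[530.79680727 240.47535723 156.11237177] [-1.79976907e+02  2.59294274e-02  7.40107367e+01]
rim n 2921 rect c [541.7 264.3] size [190.  130.7] long axis deg -16.0 z pct [23.7 27.9 29.5] mean [508.3 276.   27.6]
held stuff n 1584 rect c [518.1 244.5] size [124.3  37.4] long axis deg -1.5 z pct [156.3 162.9 167.7] mean [510.3 248.2 162.7]
```

View pics/w3.png

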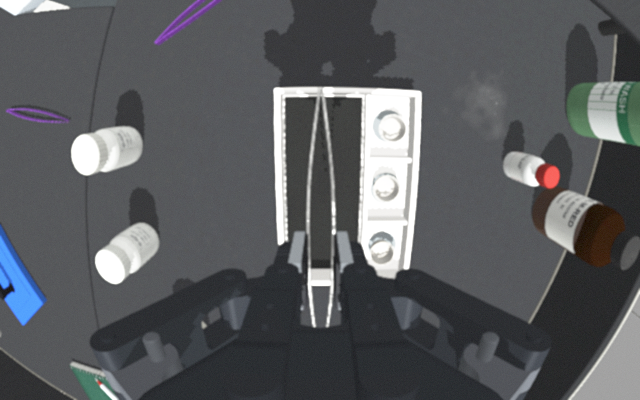

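Run:
```python
from h import *
W=np.load("pics/w3.npy");p=cv2.imread("pics/w3.png")
V,U=np.mgrid[0:400,0:640]
a=np.radians(-16);ax=np.array([np.cos(a),np.sin(a)]);ay=np.array([-ax[1],ax[0]])
t=np.array([530.8,240.5])
for lo,hi in((85,110),(110,140),(140,170),(170,210),(210,235),(275,290),(290,310),(310,330)):
    m=(V>=lo)&(V<hi)&(U>298)&(U<342)&(W[...,2]>100)
    if m.any():
        q=W[m];print(lo,m.sum(),"along",((q[:,:2]-t)@ax).min().round(1),((q[:,:2]-t)@ax).max().round(1),"across",np.percentile((q[:,:2]-t)@ay,[5,95]).round(1),"z",np.median(q[:,2]).round(1))
```

```text
85 143 along -78.1 -68.4 across [0.  3.9] z 163.1
110 170 along -68.0 -55.1 across [-1.7  5.2] z 163.2
140 186 along -54.8 -41.7 across [-2.7  6.7] z 163.2
170 221 along -41.5 -22.9 across [-4.2  7.7] z 163.0
210 229 along -22.8 -9.5 across [-7.1 10.6] z 162.6
275 348 along -7.9 20.3 across [-5.6  9.5] z 192.6
290 440 along -5.2 36.2 across [-5.7  9.6] z 193.4
310 287 along -11.1 49.9 across [-6.   9.7] z 229.9
```

```bash
python3 -m pendant '[[0,2.3,6,20,0],[0,0,0,30,0],[0,0,0,30,0],[0,0,0,25,0],[0,0,0,18,0],[0,0,0,12,0],[0,0,0,8,0],[0,0,0,4,0],[0,0,0,1,0],[0,0,0,0,0]]'
```

```text
time: 8.6
tool_pos: [538.1, 241.7, 9.1]
tcp_rot: [179.9, -0.0, 73.9]
ft_force: [0.4, -0.2, -0.2]
finger_gap: 11.6
```

```bash
python3 -m pendant '[[0,0,0,1.5,0],[0,0,0,1,0],[0,0,0,0,0],[0,0,0,0,0]]'; python3 -m pendant '[[0.15,0,0,0,0],[0.25,0,0,0,0],[0.3,0,0,0,0],[0.3,0,0,0,0],[0.3,0,0,0,0]]'
```

```text
time: 9.0
tool_pos: [537.8, 241.6, 6.2]
tcp_rot: [180.0, -0.0, 73.8]
ft_force: [0.9, 0.8, 1.3]
finger_gap: 12.2
time: 9.5
tool_pos: [537.3, 241.5, 5.7]
tcp_rot: [-180.0, 0.0, 73.9]
ft_force: [0.3, -0.2, 0.0]
finger_gap: 25.7
```

```bash
python3 -m pendant '[[0.3,0,0,-10,0],[0.3,0,0,-20,0],[0.3,0,0,-35,0],[0.3,0,0,-45,0],[0.3,0,0,-45,0],[0.6,0,0,-35,0],[0.6,0,0,0,0],[0.6,0,0,0,0]]'; python3 tray.py w4
```

```text
time: 10.3
tool_pos: [538.3, 241.8, 197.9]
tcp_rot: [179.8, -0.1, 73.8]
ft_force: [0.0, -0.8, -0.6]
finger_gap: 51.2
[538.25102955 241.80249042 197.87643655] [ 1.79839569e+02 -1.13477155e-01  7.38497005e+01]
rim n 2824 rect c [541.8 264.4] size [189.4 130.9] long axis deg -16.3 z pct [23.6 27.9 29.6] mean [528.6 264.9  27.6]
```

View pics/w4.png

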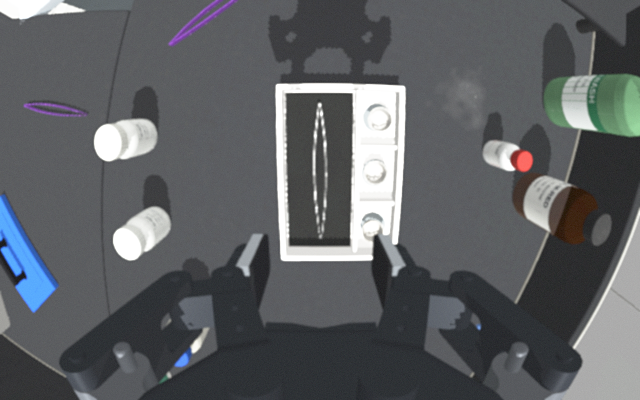

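```bash
python3 -m pendant '[[1,-25,6,0,0],[1,-45,11,0,0],[1,-45,11,0,0],[1,-45,11,0,0],[1,-45,11,0,0],[1,-45,11,0,0],[1,-45,11,0,0],[1,-45,11,0,0],[1,-45,11,0,0],[1,-45,11,0,0]]'; python3 -m pendant '[[1,-45,11,0,0],[1,-45,11,0,0],[1,-35,8,0,0],[1,-20,5,0,0],[1,0,0,0,-8],[1,0,0,0,-8],[1,0,0,0,-8],[1,0,0,0,-8.5],[1,0,0,0,0],[1,0,0,0,0]]'
cat > cov.py <<'E'
from h import *
import sys
n=sys.argv[1]
k=optics.camera_params("wrist");s=r.sense();p,d=optics.snapshot("wrist");W=world("wrist",d,k)
cv2.imwrite(f"pics/{n}.png",p);np.save(f"pics/{n}.npy",W)
print(s["tool_pos"],s["tcp_rot"])
hsv=cv2.cvtColor(p,cv2.COLOR_BGR2HSV)
b=near(W,511,-349,140)&(abs(hsv[...,0].astype(int)-107)<15)&(hsv[...,1]>120)&(W[...,2]<25)
pca(W[b],"blue");pca(W[b&(W[...,2]>8)],"blue top")
b=near(W,511,-349,70)&(W[...,2]>40)&(W[...,2]<60);pca(W[b],"bar top")
E
python3 cov.py w5
```

```text
time: 11.35
tool_pos: [517.1, -202.0, 193.6]
tcp_rot: [-179.8, -0.0, 73.8]
ft_force: [1.6, 0.1, 1.0]
finger_gap: 85.6
time: 12.35
tool_pos: [511.3, -349.2, 194.2]
tcp_rot: [-179.9, -0.1, 106.1]
ft_force: [0.4, 0.8, 0.9]
finger_gap: 85.4
[ 511.25892355 -349.21622654  194.16357912] [-1.79911515e+02 -1.24999898e-01  1.06089830e+02]
blue n 21621 rect c [ 517.6 -347.3] size [210.1 147.8] long axis deg 16.8 z pct [ 1.  13.6 15.3] mean [ 509.  -349.2   13.3]
blue top n 21126 rect c [ 514.9 -348.1] size [200.5 141.1] long axis deg 16.6 z pct [11.9 13.6 15.3] mean [ 508.8 -349.5   13.6]
bar top n 1294 rect c [ 514.8 -348.4] size [88.8 13.7] long axis deg 16.3 z pct [44.5 46.9 48.5] mean [ 512.9 -348.7   46.8]
```

View pics/w5.png

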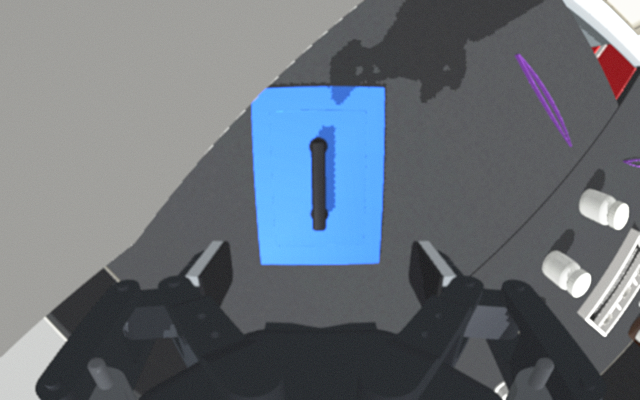

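```bash
python3 -m pendant '[[0.6,-1,3.5,20,-0.4],[0.6,0,0,35,0],[0.6,0,0,35,0],[0.6,0,0,30,0],[0.6,0,0,22,0],[0.6,0,0,15,0],[0.6,0,0,10,0],[0.6,0,0,4,0],[0.6,0,0,0,0],[0.6,0,0,0,0]]' 100; python3 -c "
from h import *
p,d=optics.snapshot('wrist');cv2.imwrite('pics/w6.png',p[60:360,150:500])"
```

```text
time: 13.4
tool_pos: [516.4, -350.3, 26.1]
tcp_rot: [179.9, 0.1, 106.7]
ft_force: [-0.4, -0.4, 0.2]
finger_gap: 51.3
```

View pics/w6.png

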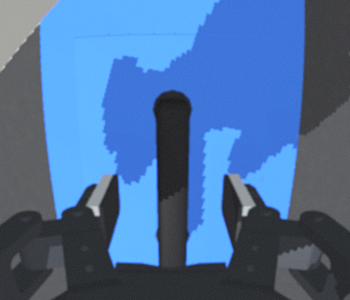

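```bash
python3 -m pendant '[[0.5,0,0,4,0],[0.3,0,0,0,0],[0,0,0,0,0],[0,0,0,0,0],[0,0,0,0,0],[0,0,0,0,0],[0,0,0,0,0]]' 100; python3 -m pendant '[[0,0,0,-3,0],[0,0,0,-7,0],[0,0,0,-12,0],[0,0,0,-20,0],[0,0,0,-25,0],[0,0,0,-25,0],[0,0,0,-25,0],[0,0,0,-25,0],[0,0,0,-20,0],[0,0,0,-10,0]]'
```

```text
time: 14.15
tool_pos: [515.7, -349.8, 21.1]
tcp_rot: [180.0, 0.0, 106.7]
ft_force: [-0.2, -0.0, 3.5]
finger_gap: 12.3
time: 15.15
tool_pos: [516.5, -350.5, 196.4]
tcp_rot: [179.9, 0.2, 106.7]
ft_force: [-0.4, -0.1, -3.2]
finger_gap: 12.4
```

```bash
python3 -m pendant '[[0,10,3.4,0,0],[0,22,7.6,0,0],[0,34,11.7,0,0],[0,42,14.5,0,0],[0,42,14.5,0,0],[0,42,14.5,0,0],[0,42,14.5,0,0],[0,42,14.5,0,0],[0,42,14.5,0,0],[0,42,14.5,0,0]]' && python3 -m pendant '[[0,42,14.5,0,0],[0,42,14.5,0,0],[0,42,14.5,0,0],[0,42,14,0,0],[0,30,10.3,0,0],[0,16,5.5,0,0],[0,6,2,0,0],[0,0,0,0,0]]'; python3 -m pendant '[[0,0,0,0,3],[0,0,0,0,6],[0,0,0,0,7],[0,0,0,0,7],[0,0,0,0,6],[0,0,0,0,3],[0,0,0,0,0.8],[0,0,0,0,0],[0,0,0,0,0]]'
```

```text
time: 16.15
tool_pos: [529.2, 33.2, 191.2]
tcp_rot: [-179.9, -0.1, 106.8]
ft_force: [-0.1, -0.4, -2.6]
finger_gap: 12.5
time: 16.95
tool_pos: [538.8, 263.2, 191.8]
tcp_rot: [-179.9, 0.0, 106.8]
ft_force: [0.3, -0.9, -2.9]
finger_gap: 12.0
time: 17.85
tool_pos: [539.6, 262.4, 192.8]
tcp_rot: [-180.0, 0.0, 74.0]
ft_force: [-0.1, -0.4, -2.8]
finger_gap: 12.4
```

```bash
cat > chk.py <<'E'
from h import *
import sys
n=sys.argv[1]
s=r.sense();print(s["time"],s["tool_pos"].round(1),s["tcp_rot"].round(2),s["ft_force"].round(1),s["wrist_torque"].round(2))
z0=s["tool_pos"][2]-21; x0,y0=s["tool_pos"][:2]
for c in("wrist","scene","side"):
    k=optics.camera_params(c);p,d=optics.snapshot(c);W=world(c,d,k);cv2.imwrite(f"pics/{n}{c}.png",p);np.save(f"pics/{n}{c}.npy",W)
    hsv=cv2.cvtColor(p,cv2.COLOR_BGR2HSV)
    b=near(W,x0,y0,140)&(abs(hsv[...,0].astype(int)-107)<15)&(hsv[...,1]>110)
    if b.sum()>50:
        pca(W[b],c+" blue")
        q=W[b&(abs(W[...,2]-z0-13)<5)]
        if len(q)>50:
            A=np.c_[q[:,0]-x0,q[:,1]-y0,np.ones(len(q))]
            for _ in range(3):
                co=np.linalg.lstsq(A,q[:,2],rcond=None)[0];g=abs(A@co-q[:,2])<2.5;A=A[g];q=q[g]
            pca(q,c+" plate");print("  tilt deg x,y",np.degrees(co[:2]).round(2),"z at centre",co[2].round(1),"expected",round(z0+13,1))
    t=near(W,541,262,135)&(hsv[...,1]<60)&(hsv[...,2]>110)&(W[...,2]<33)&(W[...,2]>22)
    if t.sum()>50: pca(W[t],c+" rim")
    b=near(W,x0,y0,70)&(abs(W[...,2]-z0-47)<5)
    if c!="wrist" and b.sum()>20: pca(W[b],c+" bar")
E
python3 chk.py c1
```

```text
17.85 [539.6 262.4 192.8] [-1.800e+02  1.000e-02  7.397e+01] [-0.1 -0.4 -2.8] [ 0.   -0.01  0.02]
wrist blue n 53805 rect c [519.5 270.2] size [159.7 140.8] long axis deg -15.9 z pct [183.8 185.4 187.1] mean [494.6 277.4 185.9]
wrist plate n 53054 rect c [519.6 270.1] size [159.7 140.7] long axis deg -16.0 z pct [183.8 185.3 186.8] mean [494.1 277.5 185.3]
  tilt deg x,y [ 0.19 -0.08] z at centre 185.5 expected 184.8
scene blue n 2741 rect c [539.1 255.2] size [212.9 154.3] long axis deg -16.4 z pct [174.9 184.5 224.1] mean [514.3 276.  185.7]
scene plate n 2224 rect c [536.5 263.2] size [202.5 139.9] long axis deg -16.0 z pct [182.4 184.6 186.7] mean [518.5 274.6 184.6]
  tilt deg x,y [ 0.06 -0.12] z at centre 184.6 expected 184.8
scene rim n 417 rect c [539.  262.6] size [194.7 131. ] long axis deg -16.2 z pct [22.1 26.5 30.7] mean [512.3 278.3  26.4]
scene bar n 144 rect c [530.8 263.9] size [71.8 37.3] long axis deg 2.0 z pct [214.  217.9 223. ] mean [525.7 266.8 218.1]
side blue n 1377 rect c [537.9 261.5] size [200.4 145.7] long axis deg -15.8 z pct [173.9 184.8 187.9] mean [528.2 241.4 184.2]
side plate n 1101 rect c [537.7 259.9] size [199.9 141.8] long axis deg -15.8 z pct [183.1 185.  187. ] mean [530.2 249.  185. ]
  tilt deg x,y [0.04 0.17] z at centre 185.1 expected 184.8
side rim n 331 rect c [541.5 261.9] size [190.7 135.5] long axis deg -16.7 z pct [22.2 26.5 29.8] mean [542.1 257.4  26.1]
side bar n 92 rect c [535.  256.1] size [87.2 27.2] long axis deg -21.0 z pct [214.1 218.  222.2] mean [533.8 256.5 217.8]
```

```bash
python3 -m pendant '[[0,0.8,3,8,0],[0,0,0,18,0],[0,0,0,22,0],[0,0,0,22,0],[0,0,0,20,0],[0,0,0,15,0],[0,0,0,9,0],[0,0,0,5,0],[0,0,0,2,0],[0,0,0,0,0]]';python3 -m pendant '[[0,0,0,0,0],[0,0,0,0,0],[0,0,0,0,0]]'; python3 chk.py c2
```

```text
time: 19.0
tool_pos: [543.0, 263.3, 72.4]
tcp_rot: [180.0, -0.0, 74.0]
ft_force: [-0.1, 0.2, -2.1]
finger_gap: 12.0
time: 19.3
tool_pos: [543.0, 263.3, 72.4]
tcp_rot: [180.0, -0.0, 73.9]
ft_force: [-0.4, -0.9, -2.7]
finger_gap: 12.3
19.3 [543.  263.3  72.4] [ 1.7995e+02 -4.0000e-02  7.3950e+01] [-0.4 -0.9 -2.7] [ 0.    0.01 -0.03]
wrist blue n 54297 rect c [535.6 267.4] size [216.7 200.8] long axis deg -16.0 z pct [63.2 65.  66.7] mean [497.9 278.2  65. ]
wrist plate n 53034 rect c [522.7 271.1] size [159.  140.6] long axis deg -16.0 z pct [63.4 65.  66.5] mean [497.4 278.3  65. ]
  tilt deg x,y [ 0.24 -0.06] z at centre 65.2 expected 64.4
scene blue n 2666 rect c [548.4 246. ] size [232.5 169. ] long axis deg -16.2 z pct [ 50.6  64.1 124.2] mean [517.2 275.8  65.2]
scene plate n 2015 rect c [539.6 263.4] size [205.9 140.2] long axis deg -16.2 z pct [61.9 64.2 66.3] mean [520.6 275.3  64.1]
  tilt deg x,y [ 0.03 -0.02] z at centre 64.1 expected 64.4
scene rim n 170 rect c [457.9 285.8] size [130.5  23.1] long axis deg 73.5 z pct [22.1 26.  29.9] mean [452.6 289.7  26. ]
scene bar n 129 rect c [531.2 264.4] size [73.8 37.2] long axis deg 4.4 z pct [ 93.7  97.5 102.8] mean [528.5 267.6  97.7]
side blue n 1353 rect c [545.6 258.2] size [228.4 169.5] long axis deg -26.1 z pct [52.6 64.1 67.7] mean [531.7 243.4  63.5]
side plate n 1067 rect c [541.4 261. ] size [200.2 144.8] long axis deg -16.5 z pct [62.3 64.4 66.5] mean [534.2 249.4  64.4]
  tilt deg x,y [0.08 0.18] z at centre 64.4 expected 64.4
side rim n 160 rect c [527.1 212.7] size [190.  38.] long axis deg -14.7 z pct [22.1 26.4 29.7] mean [523.  202.9  26.1]
side bar n 88 rect c [539.7 256.3] size [90.1 35.2] long axis deg -19.5 z pct [ 93.7  97.1 103. ] mean [539.1 257.   97.2]
```

View pics/c2side.png

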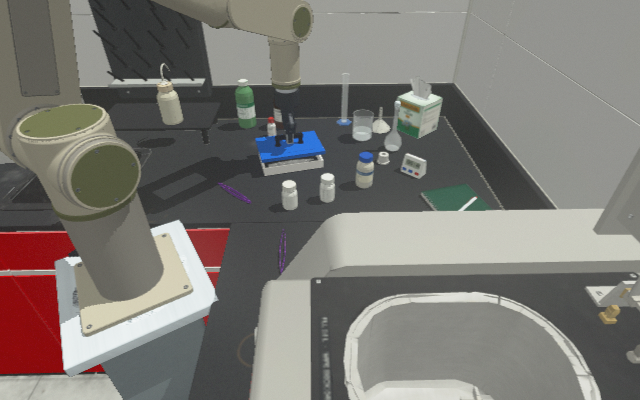

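```bash
python3 -m pendant '[[0,0,0,1.5,0],[0,0,0,1.5,0],[0,0,0,0,0],[0,0,0,0,0],[0,0,0,0,0]]'; python3 chk.py c3 | grep -E "plate|tilt|^[0-9]"; python3 -c "
from bench import hand_in; print(hand_in())"
```

```text
time: 19.95
tool_pos: [542.6, 263.1, 68.8]
tcp_rot: [-180.0, 0.0, 73.9]
ft_force: [-1.0, 0.1, -4.2]
finger_gap: 12.1
19.95 [542.6 263.1  68.8] [-180.      0.     73.95] [-1.   0.1 -4.2] [-0.02  0.05  0.  ]
wrist plate n 53012 rect c [522.1 271. ] size [158.8 140.6] long axis deg -16.0 z pct [59.8 61.4 62.9] mean [497.  278.2  61.3]
  tilt deg x,y [ 0.2  -0.09] z at centre 61.5 expected 60.8
scene plate n 1996 rect c [539.1 263.3] size [205.  140.5] long axis deg -16.1 z pct [58.4 60.7 62.9] mean [520.2 275.2  60.7]
  tilt deg x,y [ 0.05 -0.05] z at centre 60.7 expected 60.8
side plate n 1059 rect c [541.  260.7] size [199.9 146.1] long axis deg -16.1 z pct [58.8 61.1 63.3] mean [534.8 248.3  61.1]
  tilt deg x,y [0.06 0.31] z at centre 61.1 expected 60.8
the job is handed in; nothing more can be done
None
```

The forceps are in the tray's long compartment, and the arm is holding the cover over the tray by its bar. I handed the job in at about 20 s.

- **Forceps:** a wrist picture after release showed them lying flat and lengthwise, clear of the walls and divider. I did not look into the tray again once the cover was above it.
- **Cover height and level:** its lower edge is about 20 mm above the rim, and it is level to about 0.3°.
- **Cover alignment:** its long axis is at −16.0 to −16.1°, against about −16° for the tray. The centres agree to about 2 mm, and the cameras themselves differ by 2 to 3 mm.
- **Tray contact:** the wrist force stayed at the cover's weight during the lowering, with no sign of it touching the tray.
- **Bottles:** they were still standing in the side view taken just before the last 3 mm of lowering. I judged them by eye only and did not re-measure their positions.
- **Crucibles:** they looked in place in that same wrist picture, but the cover hides them now.

No check failed.

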